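Raise the dust hood's window to the index collar

ROBOT

A 6-joint arm with a two-finger parallel gripper is mounted at the origin on the work surface. World frame = base frame: x ahead of the robot, y to its left, z up, the work surface at z = 0. Lengths are in mm, angles in rad, forces in N, time in s.
With the tool pointing down it reaches from about 400 to 925 mm from the base axis. Payload 12.5 kg.
Tool frame: the origin (TCP) lies at the very end of the fingers, on their centre line; the grasp point (between the pads) lies 19 mm behind it (env.tcp_to_grasp is the distance from the TCP to the grasp point, in mm); z points along the fingers, x is the direction in which the jaws open and shut, and the axes are right-handed (so a half turn about z gives the same grasp; the last joint's range is limited). The gripper opens to 95 mm and grips with 3 to 60 N. Pads are 20 mm wide; open, the fingers measure 119 mm over their backs; the gripper's body (75 mm by 180 mm) begins 59 mm behind the grasp point.
Start: joints at [1.061, 0.491, 1.559, -0, 1.092, -0.106], TCP at [245.558, 574.759, 214.661] pointing down, gripper open.
Joint ranges: [-3.1, 3.1], [-0.84, 2.19], [0.05, 2.79], [-1.13, 4.28], [0.06, 2.93], [-2.69, 2.69]. Speed limits (rad/s): [2.22, 2.22, 2.79, 3.14, 3.14, 3.14].

INTERFACE

Orientations are given as [roll, pitch, yaw] about the fixed x, y, z axes, in that order (R = Rz(yaw) Ry(pitch) Rx(roll)).
In Python, from cell import env, vision, job gives the robot as it stands.
- The arm moves only by the shell command python3 -m pendant 'ROWS' [OPENING]. ROWS is JSON, a list of rows, each a list of 4 numbers: the shift along the tool's x, y, z in mm, then the turn about the tool's z in degrees. In form: [[tx, ty, tz, turn], ...]. A call has 1 to 8 rows; each row is the pose to reach, as a shift and turn from the pose measured when the call began, along the tool's axes at that moment; what a row does not reach only later rows make up. A row lasts 1/8 s, in which the tool goes at most 62.5 mm and 10.7 degrees, less where a joint would pass 70% of its speed; a pose out of reach is approached as far as the arm can. A call with a gripper value outside its range is refused whole. OPENING is the closure, from 0 (fully open) to 1 (shut), set as the call begins (- or left out, the last holds). The fingers move at their own pace and stop on an object; the grip force is fixed at half the most. Time passes only in rows, so rows that repeat a pose let the fingers close. It gives the time, the measured TCP pose, the force and the opening at its end, in the units of the state.
- env.state(): the state, without advancing time (a new reading comes with each control period).
- vision.read_camera(name): name is "scene" or "top" or "wrist"; returns a dict with "pixels" (400x640x3 uint8, red, green, blue), "intrinsics" (3x3 intrinsics, pixels), "R" (3x3) and "t" (3): a world point X has camera coordinates R X + t; the wrist camera has in their place "tool_from_camera" (4x4, takes a point from camera to tool coordinates, whose origin is the TCP and whose axes are the tool frame's). Camera axes: x right, y down, z forward; pixel columns grow to the right and rows downward; lengths in mm; the calibration is good to about 2 mm. The wrist camera is an equidistant fisheye: a pixel r from the principal point sees the ray r / f radians off the axis. A picture is of the moment at which its call begins: read the wrist's pose just before it. There is no depth.
- job.job_done(): hands the job in, once; it reports no verdict.
Trained networks look in a picture, given as the dict that the camera call returned (one of the last four; its "shot" number tells which), for a name from the list of things; names that differ only in an ending like _2 or _b are one class to them, and where a whole thing is asked for, a point or a joint stands for the part that bears it (a point fixed in the world has none). Each returns a list of dicts, best first, with "confidence" (0 to 1); they miss things now and then, are a little off and sometimes report something else, mostly with a low value. They report only what shows in the picture. A call takes as long as a camera call.
- vision.find_in(picture, query): "at" ([x, y, z] in mm, in the coordinates of the camera as it stood for that picture, good to about 4 mm: the middle of the surface that is visible of it).
- vision.regions_of(picture, query): "pixels" (400x640 bool, what is visible of it).
The state is a dict: "t": time; "joints": joint angles; "qvel": joint speeds; "tau": joint torques, N m; "eef_pos": TCP position; "tcp_rot": TCP orientation; "ft_force": force on the tool from outside, world axes, zero at the start; "moment": the same for the moment, N m; "opening": opening from 0.0 (shut) to 1.0 (fully open).
Only numpy, scipy, OpenCV 4.12 (cv2) and the standard library are available. Lean on these libraries where they do the work, as an engineer would, in place of code of your own. Each camera call takes 0.05 s, during which the arm holds its last target.

TASK

Put the fingers beneath the lip of the dust hood's sliding front window and push the window up until the lip is level with the index collar clamped on the hood's post, then move clear and leave it standing there. Only push from below: do not pinch the lip or touch the rubber strip on its top, and do not disturb the model, jar, glue bottle or steel weight around it.

Things in the scene. Friction and masses are not known exactly. Their poses are not given: they have to be found in the camera images.
- hood: Dust hood, fixed: white base board 18 mm high, aluminium frame, clear sides, open back. Origin on the table midway between the front posts, in the sliding window's plane; x points into the hood, y to the left post, z up. Front posts 40 x 40 mm, 393 mm high, centred 190 mm left and right, pulleys on top up to 422 mm, thin tie rod behind the window. Base board: 35 mm in front of the window plane to 190 mm behind, 460 mm wide.
- lip_mid (a point): Lip along the bottom of the sliding window, on its front: 40 mm deep (x), 260 wide (y), 16 high, 11 mm aluminium under a 5 mm black rubber strip. This point is the middle of that block, 27 mm in front of the window plane; axes as the hood's. Underside 8 mm below, front edge 20 mm before it. Free space below it: at least 99 mm. The window above is 336 wide, 100 high, 14 mm thick.
- sash (a joint): How far the sliding window is raised, in m: 0 lowest (lip's middle 125 mm above the table), 0.175 at the top stop; grows upward. Counterweighted by weights in the posts: it stays where it is left, and pushing it up takes about 3 to 7 N.
- collar: Steel index collar, fixed round the left front post (seen from the front): 58 x 58 mm, 16 mm high like the lip, with a 5 mm thick pointer from its front face towards the window and a black clamp screw on its outer side. Origin in its middle, on the post's axis; axes as the hood's. The lip is level with it when both origins are at the same height.
- model: Small paper massing model on a 110 x 140 mm plywood board, 55 mm high, loose, standing inside the hood about 90 mm behind the window plane. Origin at the middle of its underside.
- jar: Loose closed jar, diameter 52 mm, 75 mm high, standing in front of the hood to one side. Origin at the middle of its underside.
- glue: Loose white glue bottle, diameter 44 mm, 105 mm high, standing in front of the hood to one side. Origin at the middle of its underside.
- block: Loose square steel weight, 50 x 50 mm, 48 mm high with its small knob, standing in front of the hood to one side. Origin at the middle of its underside.

How it is judged:
By the outcome, as a careful person would: the job done as asked, in the order asked, and still so for the second after the job is handed in, with the robot touching nothing.
It also fails if it takes over 38 s, if anything falls off the work surface, if the arm or the gripper's body presses on something with over 40 N, if the wrist force passes 120 N, or if a joint passes its speed limit or range.

## Working session

There is one attempt and no reset: what is moved stays moved. The work goes in short steps, Python scripts to look and compute and a shell command to move; the robot and the scene stay as the last step left them, time stands still between calls to the robot, and variables do not carry over. Pictures are saved under pics/ and viewed, and the job is handed in when it is done.

```bash
ls; mkdir -p pics; cat > h.py <<'E'
import numpy as np, cv2
from cell import env, vision, job
def save(p,n): cv2.imwrite('pics/'+n+'.png', cv2.cvtColor(np.asarray(p['pixels']),cv2.COLOR_RGB2BGR))
def w(p,c): return np.array(p['R']).T@(np.array(c)-np.array(p['t']))
E
python3 - <<'E'
from h import *
s=env.state(); print({k:np.round(v,3).tolist() for k,v in s.items()})
for c in ['scene','top']:
    p=vision.read_camera(c); save(p,c+'0')
    print(c,np.round(p['R'],3).tolist(),np.round(p['t'],1),np.round(p['intrinsics'],1).tolist())
    for q in ['hood','lip_mid','sash','collar','model','jar','glue','block']:
        for d in vision.find_in(p,q)[:2]: print(q,np.round(w(p,d['at']),1),round(d['confidence'],2))
E
```

```text
pics
{'t': 0.0, 'joints': [1.061, 0.492, 1.559, 0.0, 1.092, -0.106], 'qvel': [0.0, 0.001, 0.0, 0.0, 0.001, -0.0], 'tau': [-0.0, -61.265, -25.817, 0.069, 0.048, -0.0], 'eef_pos': [245.429, 574.516, 214.068], 'tcp_rot': [-3.141, 0.001, 1.167], 'ft_force': [-0.724, 0.231, -0.479], 'moment': [-0.035, -0.027, 0.006], 'opening': 0.998}
scene [[0.105, -0.994, 0.01], [-0.698, -0.081, -0.712], [0.709, 0.068, -0.702]] [ -1.2 558.5 742.1] [[485.0, 0.0, 319.4], [0.0, 485.0, 198.0], [0.0, 0.0, 1.0]]
hood [693.2 -15.5 228.1] 0.84
lip_mid [671.7 -17.2 179.5] 0.58
sash [668.9 -14.  183.8] 0.86
collar [683.2 181.4 229.6] 0.67
collar [673.1 -18.9 180. ] 0.39
model [720.2 -54.1  35.2] 0.8
jar [523.5 224.2  54.8] 0.71
glue [611.2 194.6  60.9] 0.94
block [ 539.  -194.1   32.6] 0.56
top [[0.002, -1.0, 0.008], [-0.994, -0.003, -0.105], [0.105, -0.008, -0.994]] [  56.9  642.8 1158.1] [[406.6, 0.0, 322.8], [0.0, 406.6, 200.9], [0.0, 0.0, 1.0]]
lip_mid [670.1  -9.2 159.2] 0.93
sash [668.6 -13.6 157.8] 0.83
collar [690.1 170.9 237. ] 0.82
model [753.1 -48.1  41.6] 0.79
jar [536.2 223.   75. ] 0.82
jar [616.9 194.6  71.8] 0.43
glue [619.4 190.5  74.6] 0.66
block [ 548.4 -192.    31.9] 0.7
```

View pics/scene0.png

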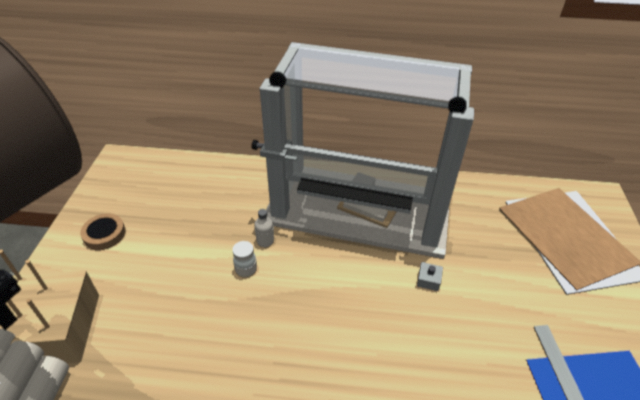

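View pics/top0.png

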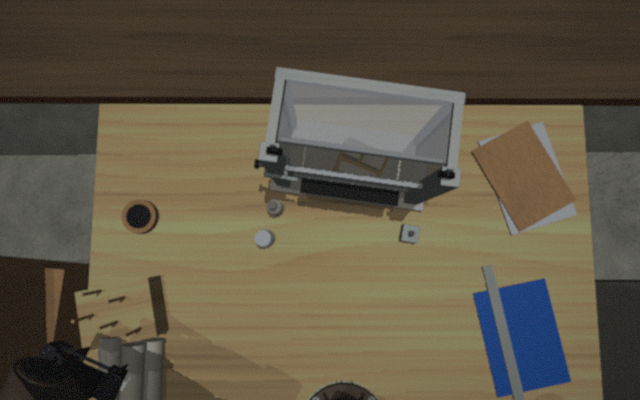

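The scene picture shows the hood at about (365,150), with its left post at x≈272, its right post at x≈455 and the black lip at (355,193). The collar with its screw is at (262,148). The glue is at (264,228), the jar at (244,260) and the block at (431,276). The tool has to point forward to get beneath the lip, but rows don't include a tilt, so I'll check what the pendant says about itself.

```bash
python3 -m pendant 2>&1 | tail -20; python3 -m pendant --help 2>&1 | tail -20; python3 - <<'E'
from h import *
print(env.state()['t']); print([a for a in dir(env) if a[0]!='_'],[a for a in dir(vision) if a[0]!='_'],[a for a in dir(job) if a[0]!='_'])
E
```

```text
invalid input
invalid input: not JSON, or not a number
0.9
['IKError', 'state', 'tcp_to_grasp'] ['find_in', 'read_camera', 'regions_of'] ['job_done']
```

```bash
cat >> h.py <<'E'
def ray(p,uv):
    K=np.array(p['intrinsics']); d=np.linalg.inv(K)@np.array([uv[0],uv[1],1.]); R=np.array(p['R']); return -R.T@np.array(p['t']), R.T@d
def tri(ps,uvs):
    A=np.zeros((3,3));b=np.zeros(3);rs=[]
    for p,uv in zip(ps,uvs):
        o,d=ray(p,uv);d=d/np.linalg.norm(d);M=np.eye(3)-np.outer(d,d);A+=M;b+=M@o;rs.append((o,M))
    X=np.linalg.solve(A,b); return X,[np.linalg.norm(M@(X-o)) for o,M in rs]
def plane(p,uv,z):
    o,d=ray(p,uv); return o+d*(z-o[2])/d[2]
def proj(p,X):
    c=np.array(p['R'])@np.array(X)+np.array(p['t']); u=np.array(p['intrinsics'])@c; return u[:2]/u[2]
E
python3 - <<'E'
from h import *
a=vision.read_camera('scene');b=vision.read_camera('top')
import pickle; pickle.dump((a,b),open('ab.pkl','wb'))
print(tri([a,b],[(278,80),(273,152)]),tri([a,b],[(457,105),(447,174)]))
im=cv2.cvtColor(np.asarray(a['pixels']),cv2.COLOR_RGB2BGR)[40:270,235:485]; cv2.imwrite('pics/s1.png',cv2.resize(im,(750,690))[:600])
im=cv2.cvtColor(np.asarray(b['pixels']),cv2.COLOR_RGB2BGR)[60:260,240:480]; cv2.imwrite('pics/t1.png',cv2.resize(im,(720,600)))
im=cv2.cvtColor(np.asarray(b['pixels']),cv2.COLOR_RGB2BGR)[320:400,0:160]; cv2.imwrite('pics/g1.png',cv2.resize(im,(800,400)))
E
```

```text
(array([702.92180508, 161.57730869, 407.17466102]), [np.float64(1.2789828749269467), np.float64(1.2789828749270349)]) (array([ 658.98494521, -188.77196874,  406.01190379]), [np.float64(1.5518896056974296), np.float64(1.5518896056974136)])
```

View pics/s1.png

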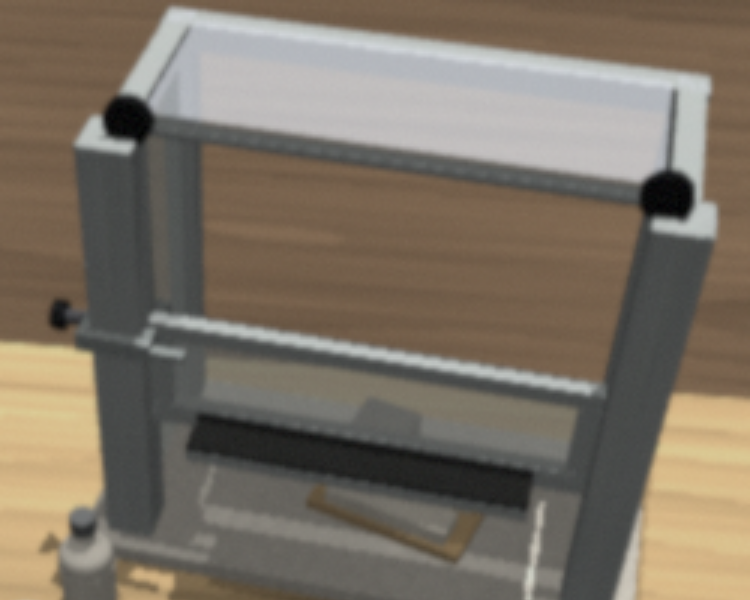

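View pics/t1.png

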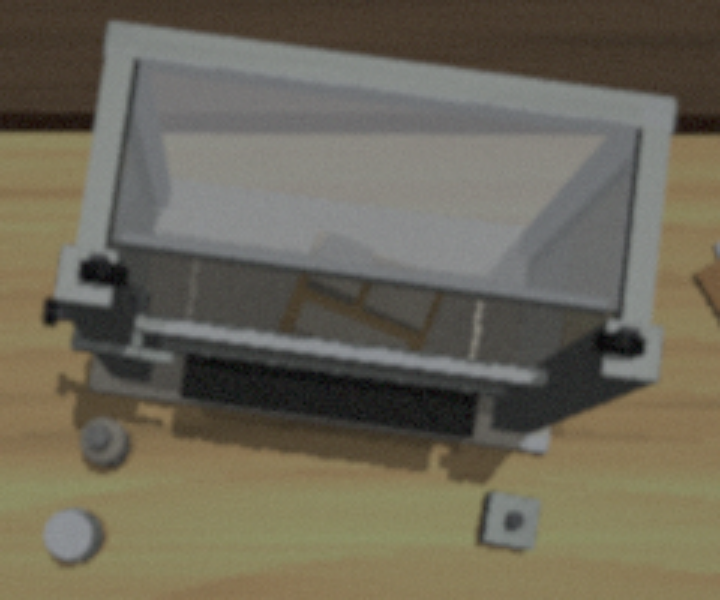

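View pics/g1.png

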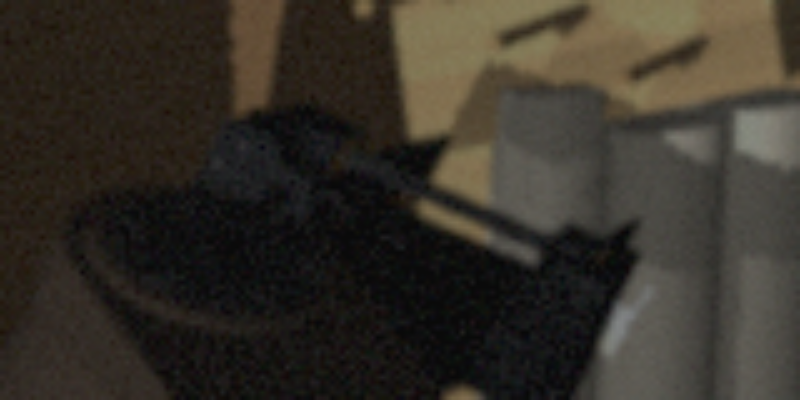

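The tubes and pegs at the lower left are close to the gripper, so I'll raise it straight up before turning.

```bash
python3 -m pendant '[[0,0,-50,0],[0,0,-100,0],[0,0,-150,0],[0,0,-200,10],[0,0,-250,20],[0,0,-300,30],[0,0,-350,40],[0,0,-400,50]]'; python3 -c "
from h import *
s=env.state(); print(np.round(s['joints'],3))"
```

```text
t: 2.0
eef_pos: [245.3, 574.2, 616.6]
tcp_rot: [-3.141, -0.0, 0.289]
ft_force: [0.1, 0.7, -0.2]
opening: 1.002
[ 1.061  0.417  0.664 -0.     2.06   0.773]
```

```bash
python3 -m pendant '[[15,55,0,10],[29,110,0,20],[44,165,0,30],[59,221,0,40],[74,276,0,50],[88,331,0,60],[103,386,0,70],[118,441,0,80]]'; python3 -c "
from h import *
s=env.state(); print(np.round(s['joints'],3))
yaw=s['tcp_rot'][2];d=np.array([603,-10])-np.array(s['eef_pos'])[:2];c,n=np.cos(yaw),np.sin(yaw);print(d@[c,n],d@[n,-c],np.degrees(yaw+1.696))"
```

```text
t: 3.0
eef_pos: [484.4, 183.3, 616.6]
tcp_rot: [-3.141, 0.0, -1.113]
ft_force: [0.5, -0.0, -0.5]
opening: 1.001
[2.340e-01 2.010e-01 9.790e-01 1.000e-03 1.961e+00 1.347e+00]
225.78319988522742 -21.042653582217337 33.38006109777437
```

```bash
python3 -m pendant '[[56,-5,0,8.3],[113,-10,0,16.7],[169,-16,0,25],[226,-21,0,33.4],[226,-21,0,33.4]]'; python3 -c "
from h import *
s=env.state(); print(np.round(s['joints'],3))"
```

```text
t: 3.62
eef_pos: [605.0, -13.5, 614.2]
tcp_rot: [3.139, 0.0, -1.702]
ft_force: [-0.6, -0.1, 0.4]
opening: 0.998
[-0.132  0.375  0.738  0.     2.032  1.571]
```

```bash
python3 -m pendant '[[0,-60,0,0],[0,-120,0,0],[0,-180,0,0],[0,-240,0,0],[0,-300,0,0],[0,-360,0,0],[0,-420,0,0],[0,-480,0,0]]'; python3 -c "
from h import *
s=env.state(); print(np.round(s['joints'],3))"
```

```text
t: 4.62
eef_pos: [819.6, -51.8, 507.4]
tcp_rot: [-3.108, 0.003, -1.702]
ft_force: [-0.4, -0.6, -0.5]
opening: 1.0
[-0.144  0.884  0.048  0.004  2.176  1.56 ]
```

```bash
python3 -m pendant '[[0,-1600,-1400,0],[0,-1600,-1400,0]]'; python3 -c "
from h import *
s=env.state(); print(np.round(s['joints'],3))"
```

```text
t: 4.88
eef_pos: [817.2, -57.6, 525.5]
tcp_rot: [-3.069, 0.005, -1.702]
ft_force: [-0.3, -0.1, 0.4]
opening: 0.998
[-0.153  0.863  0.047  0.008  2.159  1.553]
```

```bash
python3 -m pendant '[[0,-1600,-1400,0],[0,-1600,-1400,0],[0,-1600,-1400,0],[0,-1600,-1400,0],[0,-1600,-1400,0],[0,-1600,-1400,0],[0,-1600,-1400,0],[0,-1600,-1400,0]]'; python3 -c "
from h import *
s=env.state(); print(np.round(s['joints'],3))"
```

```text
t: 5.88
eef_pos: [793.1, -72.2, 567.7]
tcp_rot: [-3.032, 0.007, -1.702]
ft_force: [0.2, -0.0, 0.0]
opening: 0.998
[-0.178  0.809  0.048  0.014  2.175  1.533]
```

```bash
python3 -m pendant '[[0,-300,0,0]]';python3 -m pendant '[[0,-300,0,0]]'; python3 -c "
from h import *
s=env.state(); print(np.round(s['joints'],3))"
```

```text
t: 6.0
eef_pos: [818.1, -76.7, 548.7]
tcp_rot: [-2.999, 0.007, -1.701]
ft_force: [0.3, -0.1, 0.6]
opening: 0.999
t: 6.12
eef_pos: [843.8, -81.6, 526.6]
tcp_rot: [-2.969, 0.009, -1.701]
ft_force: [0.0, -0.0, -0.4]
opening: 1.003
[-0.18   0.865  0.049  0.019  2.056  1.533]
```

```bash
python3 -m pendant '[[0,-300,-250,0]]' >/dev/null;python3 -m pendant '[[0,-300,-250,0]]'>/dev/null;python3 -m pendant '[[0,-300,-250,0]]'>/dev/null;python3 -m pendant '[[0,-300,-250,0]]'; python3 -c "
from h import *
s=env.state(); print(np.round(s['joints'],3))"
```

```text
t: 6.62
eef_pos: [832.4, -86.7, 595.9]
tcp_rot: [-2.827, 0.013, -1.7]
ft_force: [-0.5, 0.2, 0.5]
opening: 0.997
[-0.193  0.788  0.047  0.035  1.992  1.528]
```

```bash
python3 -m pendant '[[0,-300,-150,0]]' >/dev/null;python3 -m pendant '[[0,-300,-150,0]]'>/dev/null;python3 -m pendant '[[0,-300,-150,0]]'>/dev/null;python3 -m pendant '[[0,-300,-150,0]]'>/dev/null;python3 -m pendant '[[0,-300,-150,0]]'>/dev/null;python3 -m pendant '[[0,-300,-150,0]]'>/dev/null;python3 -m pendant '[[0,-300,-150,0]]'>/dev/null;python3 -m pendant '[[0,-300,-150,0]]'; python3 -c "
from h import *
s=env.state(); print(np.round(s['joints'],3))"
```

```text
t: 7.62
eef_pos: [838.1, -98.1, 702.2]
tcp_rot: [-2.522, 0.019, -1.697]
ft_force: [0.8, 0.1, 0.6]
opening: 1.001
[-0.216  0.691  0.048  0.069  1.785  1.523]
```

```bash
python3 -m pendant '[[0,-300,-50,0]]' >/dev/null;python3 -m pendant '[[0,-300,-50,0]]'>/dev/null;python3 -m pendant '[[0,-300,-50,0]]'>/dev/null;python3 -m pendant '[[0,-300,-50,0]]'>/dev/null;python3 -m pendant '[[0,-300,-50,0]]'>/dev/null;python3 -m pendant '[[0,-300,-50,0]]'>/dev/null;python3 -m pendant '[[0,-300,-50,0]]'>/dev/null;python3 -m pendant '[[0,-300,-50,0]]'; python3 -c "
from h import *
s=env.state(); print(np.round(s['joints'],3))"
```

```text
t: 8.62
eef_pos: [859.8, -108.4, 796.3]
tcp_rot: [-2.206, 0.021, -1.694]
ft_force: [-0.6, -0.4, 0.4]
opening: 1.0
[-0.233  0.64   0.048  0.101  1.522  1.517]
```

```bash
python3 -m pendant '[[0,-300,0,0]]' >/dev/null;python3 -m pendant '[[0,-300,0,0]]'>/dev/null;python3 -m pendant '[[0,-300,0,0]]'>/dev/null;python3 -m pendant '[[0,-300,0,0]]'>/dev/null;python3 -m pendant '[[0,-300,0,0]]'>/dev/null;python3 -m pendant '[[0,-300,0,0]]'>/dev/null;python3 -m pendant '[[0,-300,0,0]]'>/dev/null;python3 -m pendant '[[0,-300,0,0]]'; python3 -c "
from h import *
s=env.state(); print(np.round(s['joints'],3))"
```

```text
t: 9.62
eef_pos: [840.6, -112.1, 914.5]
tcp_rot: [-1.901, 0.022, -1.692]
ft_force: [0.5, -0.1, -0.9]
opening: 1.0
[-0.253  0.567  0.048  0.137  1.292  1.511]
```

```bash
python3 -m pendant '[[0,-300,0,0]]' >/dev/null;python3 -m pendant '[[0,-300,0,0]]'>/dev/null;python3 -m pendant '[[0,-300,0,0]]'>/dev/null;python3 -m pendant '[[0,-300,0,0]]'>/dev/null;python3 -m pendant '[[0,-300,0,0]]'>/dev/null;python3 -m pendant '[[0,-300,0,0]]'>/dev/null;python3 -m pendant '[[0,-300,0,0]]'>/dev/null;python3 -m pendant '[[0,-300,0,0]]';python3 -m pendant '[[0,-300,0,0]]'; python3 -c "
from h import *
s=env.state(); print(np.round(s['joints'],3))"
```

```text
t: 10.62
eef_pos: [729.6, -103.9, 1067.7]
tcp_rot: [-1.62, 0.022, -1.69]
ft_force: [-0.5, -0.1, 0.6]
opening: 1.001
t: 10.75
eef_pos: [710.5, -102.2, 1086.8]
tcp_rot: [-1.586, 0.022, -1.69]
ft_force: [0.2, -0.2, 0.2]
opening: 1.001
[-0.306  0.395  0.048  0.204  1.151  1.506]
```

```bash
python3 -m pendant '[[0,-300,0,0]]'; cat > kin.py <<'E'
from h import *
from scipy.spatial.transform import Rotation as Ro
from scipy.optimize import least_squares
D=[([1.061,.492,1.559,0,1.092,-.106],[245.4,574.5,214.1]),([1.061,.417,.664,0,2.06,.773],[245.3,574.2,616.6]),
([.234,.201,.979,.001,1.961,1.347],[484.4,183.3,616.6]),([-.132,.375,.738,0,2.032,1.571],[605,-13.5,614.2]),
([-.144,.884,.048,.004,2.176,1.56],[819.6,-51.8,507.4]),([-.178,.809,.048,.014,2.175,1.533],[793.1,-72.2,567.7]),
([-.18,.865,.049,.019,2.056,1.533],[843.8,-81.6,526.6]),([-.193,.788,.047,.035,1.992,1.528],[832.4,-86.7,595.9]),
([-.216,.691,.048,.069,1.785,1.523],[838.1,-98.1,702.2]),([-.233,.64,.048,.101,1.522,1.517],[859.8,-108.4,796.3]),
([-.253,.567,.048,.137,1.292,1.511],[840.6,-112.1,914.5]),([-.306,.395,.048,.204,1.151,1.506],[710.5,-102.2,1086.8])]
# p: d1,a1,L1,e,b,L2,Lt
def fk(q,p):
    q1,q2,q3,q4,q5,q6=q; d1,a1,L1,e,b,L2,Lt,w=p
    R1=Ro.from_euler('z',q1);R2=R1*Ro.from_euler('y',q2);R3=R2*Ro.from_euler('y',q3);R4=R3*Ro.from_euler('z',q4);R5=R4*Ro.from_euler('y',q5);R6=R5*Ro.from_euler('z',q6)
    x=np.array([0,0,d1])+R1.apply([a1,0,0])+R2.apply([0,0,L1])+R3.apply([e,b,L2])+R5.apply([w,0,Lt])
    return x,R6
def fit():
    f=lambda p:np.concatenate([fk(q,p)[0]-x for q,x in D])
    return least_squares(f,[300,0,500,30,60,400,250,0])
if __name__=='__main__':
    s=env.state();print(np.round(s['joints'],3))
    r=fit();print(np.round(r.x,1),np.sqrt(np.mean(r.fun**2)),abs(r.fun).max())
    x,R=fk(s['joints'],r.x);print(x,s['eef_pos'],R.as_euler('xyz'),s['tcp_rot'])
E
python3 kin.py
```

```text
t: 10.88
eef_pos: [690.3, -100.3, 1105.6]
tcp_rot: [-1.553, 0.022, -1.69]
ft_force: [-0.9, -0.1, -0.2]
opening: 0.997
[-0.315  0.372  0.048  0.216  1.141  1.506]
[196.8   0.  586.9  43.2  66.  410.8 271.8  -0. ] 0.22455756180984895 0.5159406489673088
[ 690.28214366 -100.28820236 1105.5280667 ] [ 690.2891309  -100.3482955  1105.60658618] [ 1.55320548 -0.02236559  1.45147393] [-1.55320548  0.02236559 -1.69011872]
```

```bash
cat > plan.py <<'E'
from kin import *
P=fit().x
lo=np.array([-3.1,-.84,.05,-1.13,.06,-2.69]);hi=np.array([3.1,2.19,2.79,4.28,2.93,2.69])
Z=Ro.from_euler('z',np.pi)
def ik(x,Rt,q0):
    def f(q):
        X,R=fk(q,P); return np.concatenate([(X-x)/100,3*(Rt.inv()*R*Z).as_rotvec()])
    r=least_squares(f,np.clip(q0,lo+1e-4,hi-1e-4),bounds=(lo,hi)); return r.x,np.linalg.norm(r.fun[:3])*100,np.linalg.norm(r.fun[3:])/3
def path(q,wps,Rt,step=40):
    x=fk(q,P)[0]
    for w in wps:
        w=np.array(w,float);n=int(np.ceil(np.linalg.norm(w-x)/step));mx=0;m5=9
        for i in range(1,n+1):
            qn,ep,er=ik(x+(w-x)*i/n,Rt,q); mx=max(mx,abs(qn-q).max());m5=min(m5,qn[4]);q=qn
        x=w;print(w,np.round(q,2),'err',round(ep,1),round(er,3),'maxstep',round(mx,2),'minq5',round(m5,2))
    return q
if __name__=='__main__':
    s=env.state();Rt=Ro.from_euler('xyz',s['tcp_rot'])
    print(ik(np.array([620,-10,150]),Rt,np.array([-.13,0,2.3,3.1,.8,-1.6])))
    for wps in ([(600,-240,800),(560,-260,500),(560,-260,300),(540,-150,150),(560,0,150),(650,-10,150)],
                [(600,-340,800),(560,-360,500),(560,-360,300),(540,-200,150),(560,0,150),(650,-10,150)]):
        path(np.array(s['joints']),wps,Rt);print()
E
python3 plan.py
```

```text
(array([-0.12510715,  0.9548657 ,  2.41318085,  3.13603757,  1.81483331,
       -1.54967471]), np.float64(1.0610295286306835e-09), np.float64(9.137074570821617e-12))
[ 600. -240.  800.] [-0.73 -0.05  1.48  1.41  0.62  0.23] err 0.0 0.0 maxstep 0.4 minq5 0.58
[ 560. -260.  500.] [-0.84  0.11  2.12  2.19  0.95 -0.85] err 0.0 0.0 maxstep 0.16 minq5 0.63
[ 560. -260.  300.] [-0.84  0.53  2.35  2.4   1.39 -1.37] err 0.0 0.0 maxstep 0.12 minq5 1.02
[ 540. -150.  150.] [-0.64  1.03  2.56  2.57  1.98 -1.78] err 0.0 0.0 maxstep 0.13 minq5 1.49
[560.   0. 150.] [-0.12  1.04  2.56  3.15  2.05 -1.55] err 0.0 0.0 maxstep 0.15 minq5 2.04
[650. -10. 150.] [-0.12  0.93  2.34  3.15  1.72 -1.55] err 0.0 0.0 maxstep 0.13 minq5 1.72

[ 600. -340.  800.] [-0.9   0.06  1.38  1.46  0.78  0.2 ] err 0.0 0.0 maxstep 0.37 minq5 0.68
[ 560. -360.  500.] [-1.    0.21  1.98  2.04  1.04 -0.74] err 0.0 0.0 maxstep 0.13 minq5 0.79
[ 560. -360.  300.] [-1.    0.57  2.18  2.23  1.34 -1.24] err 0.0 0.0 maxstep 0.11 minq5 1.09
[ 540. -200.  150.] [-0.76  0.99  2.5   2.46  1.87 -1.76] err 0.0 0.0 maxstep 0.11 minq5 1.4
[560.   0. 150.] [-0.12  1.04  2.56  3.15  2.05 -1.55] err 0.0 0.0 maxstep 0.14 minq5 1.93
[650. -10. 150.] [-0.12  0.93  2.34  3.15  1.72 -1.55] err 0.0 0.0 maxstep 0.13 minq5 1.72
```

```bash
cat > d.py <<'E'
import sys
from h import *
from scipy.spatial.transform import Rotation as Ro
s=env.state();T=Ro.from_euler('xyz',s['tcp_rot'])
print('pos',np.round(s['eef_pos'],1),'rot',np.round(s['tcp_rot'],4),'q',np.round(s['joints'],2),'F',np.round(s['ft_force'],1),'t',round(s['t'],2))
if len(sys.argv)>1: print('delta',np.round(T.inv().apply(np.array(eval(sys.argv[1]))-np.array(s['eef_pos'])),1))
E
python3 d.py '(600,-240,800)'
```

```text
pos [ 690.3 -100.3 1105.6] rot [-1.5532  0.0224 -1.6901] q [-0.32  0.37  0.05  0.22  1.14  1.51] F [-0.9 -0.1 -0.2] t 10.88
delta [156.2 300.9 -78.3]
```

```bash
python3 -m pendant '[[20,38,-10,0],[39,75,-20,-0.3],[59,113,-29,-0.6],[78,150,-39,-0.9],[98,188,-49,-1.2],[117,226,-59,-1.3],[137,263,-68,-1.3],[156,301,-78,-1.3]]'; python3 d.py '(560,-260,500)'
```

```text
t: 11.88
eef_pos: [599.1, -240.3, 799.4]
tcp_rot: [-1.552, -0.001, -1.692]
ft_force: [0.3, -0.2, 0.7]
opening: 0.999
pos [ 599.1 -240.3  799.4] rot [-1.5517e+00 -6.0000e-04 -1.6919e+00] q [-0.73 -0.05  1.49  1.42  0.62  0.2 ] F [ 0.3 -0.2  0.7] t 11.88
delta [ 24.1 298.7 -42.2]
```

```bash
python3 -m pendant '[[4,50,-7,0],[8,100,-14,0],[12,150,-21,0],[16,200,-28,0],[20,250,-35,0],[24,300,-42,0],[24,350,-43,0],[24,400,-44,0]]'; python3 d.py '(550,-200,270)'
```

```text
t: 12.88
eef_pos: [559.5, -260.3, 398.1]
tcp_rot: [-1.551, -0.002, -1.694]
ft_force: [0.3, -0.2, -0.6]
opening: 1.0
pos [ 559.5 -260.3  398.1] rot [-1.5507 -0.002  -1.6938] q [-0.84  0.29  2.26  2.34  1.16 -1.16] F [ 0.3 -0.2 -0.6] t 12.88
delta [-58.9 127.6 -19.4]
```

```bash
python3 - <<'E'
from h import *
import pickle
b=vision.read_camera('scene'); save(b,'sc2'); c=vision.read_camera('wrist'); save(c,'wr2')
E
```

```text
(no output)
```

View pics/sc2.png

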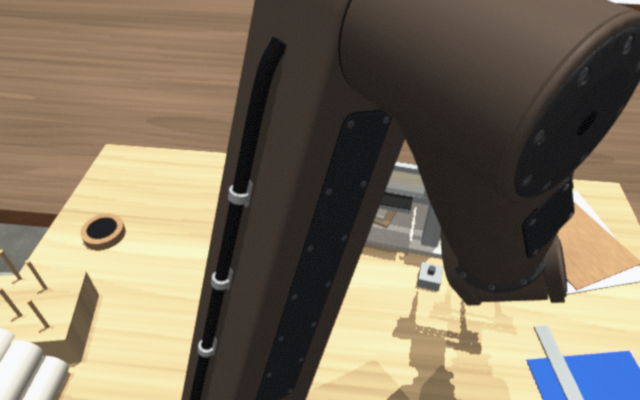

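View pics/wr2.png

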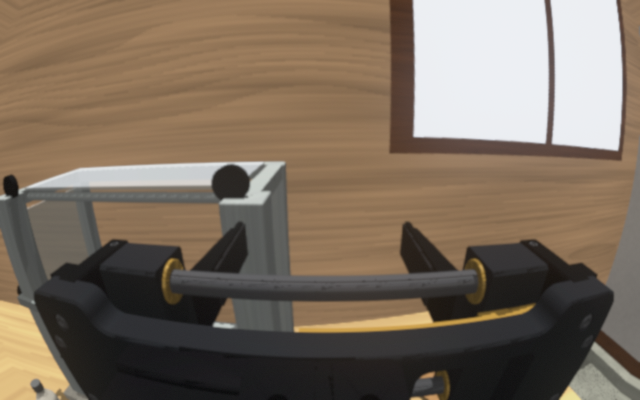

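```bash
python3 - <<'E'
from h import *
import pickle
a,b=pickle.load(open('ab.pkl','rb'))
for u,v in [((301.7,177.7),(302.3,179)),((297.7,190),(300.7,192.3)),((410.7,209.3),(398,205.7)),((411.7,196.7),(399.3,191.7))]:
    X,r=tri([a,b],[u,v]); print(np.round(X,1),np.round(r,1))
for q in ['sash','lip_mid','collar']:
  for n,p in (('s',a),('t',b)):
    for d in vision.find_in(p,q)[:1] if 0 else []: pass
g=np.asarray(a['pixels'])[135:170,245:310];cv2.imwrite('pics/col.png',cv2.cvtColor(cv2.resize(g,(780,420),interpolation=cv2.INTER_CUBIC),cv2.COLOR_RGB2BGR))
g=np.asarray(b['pixels'])[145:215,250:320];cv2.imwrite('pics/col2.png',cv2.cvtColor(cv2.resize(g,(590,590),interpolation=cv2.INTER_CUBIC),cv2.COLOR_RGB2BGR))
E
```

```text
[686.3 113.9 164.8] [0.4 0.4]
[652.  118.4 157.5] [0.7 0.7]
[ 617.1 -135.8  160.7] [1.4 1.4]
[ 653.6 -138.9  164. ] [1.7 1.7]
```

View pics/col.png

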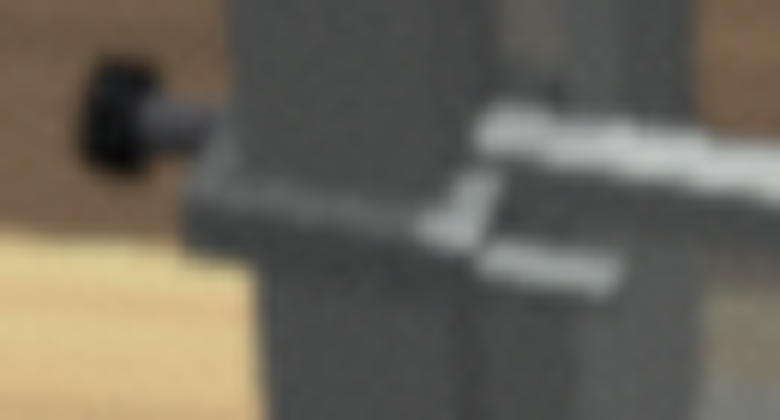

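View pics/col2.png

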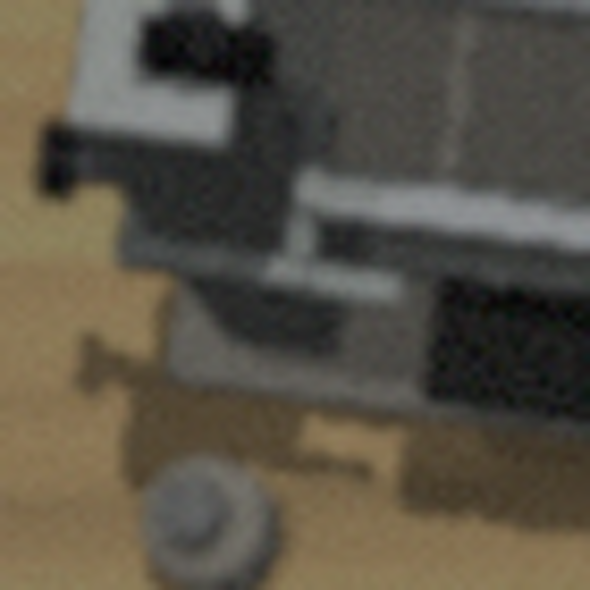

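```bash
python3 - <<'E'
from h import *
import pickle
a,b=pickle.load(open('ab.pkl','rb'))
f=lambda p:(245+p[0]/12,135+p[1]/12); g=lambda p:(250+p[0]/8.43,145+p[1]/8.43)
for u,v in [((605,297),(398,300)),((625,265),(403,277)),((185,205),(122,243))]:
    X,r=tri([a,b],[f(u),g(v)]); print(np.round(X,1),np.round(r,1))
c=vision.read_camera('wrist'); print(np.round(c['tool_from_camera'],3),c['intrinsics'])
E
python3 d.py '(550,-150,200)'
```

```text
[671.8 124.2 229.9] [1.1 1.1]
[678.2 122.  232.4] [0.4 0.4]
[688.1 205.  230.5] [1.3 1.3]
[[   1.       0.      -0.       0.825]
 [  -0.       0.96     0.278  -79.19 ]
 [   0.      -0.278    0.96  -170.222]
 [   0.       0.       0.       1.   ]] [[309.70691629   0.         323.45086555]
 [  0.         309.70691629 192.93230516]
 [  0.           0.           1.        ]]
pos [ 560.2 -260.5  397.2] rot [-1.5549  0.0025 -1.6925] q [-0.84  0.29  2.26  2.33  1.15 -1.15] F [ 0.3 -0.   0.6] t 13.03
delta [-108.   197.   -26.7]
```

```bash
python3 - <<'E'
from plan import *
s=env.state();Rt=Ro.from_euler('xyz',s['tcp_rot'])
path(np.array(s['joints']),[(545,-150,200),(543,2,122),(665,-13,122),(665,-13,210),(540,2,205),(500,2,205)],Rt)
E
python3 d.py '(545,-150,200)';python3 d.py '(543,2,122)'
```

```text
[ 545. -150.  200.] [-0.62  0.86  2.56  2.62  1.83 -1.7 ] err 0.0 0.0 maxstep 0.14 minq5 1.23
[543.   2. 122.] [-0.11  1.16  2.59  3.15  2.2  -1.56] err 0.0 0.0 maxstep 0.14 minq5 1.93
[665. -13. 122.] [-0.12  0.99  2.29  3.15  1.73 -1.57] err 0.0 0.0 maxstep 0.14 minq5 1.73
[665. -13. 210.] [-0.12  0.77  2.31  3.15  1.53 -1.57] err 0.0 0.0 maxstep 0.08 minq5 1.53
[540.   2. 205.] [-0.12  0.89  2.63  3.15  1.96 -1.57] err 0.0 0.0 maxstep 0.14 minq5 1.61
[500.   2. 205.] [-0.14  1.    2.75  3.12  2.2  -1.58] err 0.0 0.0 maxstep 0.24 minq5 2.2
pos [ 560.2 -260.5  397.2] rot [-1.5549  0.0025 -1.6925] q [-0.84  0.29  2.26  2.33  1.15 -1.15] F [ 0.3 -0.   0.6] t 13.03
delta [-107.3  197.   -31.7]
pos [ 560.2 -260.5  397.2] rot [-1.5549  0.0025 -1.6925] q [-0.84  0.29  2.26  2.33  1.15 -1.15] F [ 0.3 -0.   0.6] t 13.03
delta [-257.8  275.   -53.3]
```

```bash
python3 -m pendant '[[-27,49,-8,0],[-54,98,-16,0],[-81,148,-24,0],[-107,197,-32,0],[-145,217,-37,0],[-183,236,-43,0],[-220,256,-48,0],[-258,275,-53,0]]'; python3 d.py '(543,2,122)'; python3 - <<'E'
from h import *
import pickle
s=env.state();c=vision.read_camera('wrist'); save(c,'wr3'); pickle.dump((s,c),open('w3.pkl','wb'))
c=vision.read_camera('top'); save(c,'top3')
E
```

```text
t: 14.02
eef_pos: [544.7, 3.2, 122.9]
tcp_rot: [-1.549, 0.006, -1.692]
ft_force: [0.9, -0.4, 0.1]
opening: 0.998
pos [544.7   3.2 122.9] rot [-1.5494  0.0064 -1.6919] q [-0.11  1.16  2.58  3.16  2.2  -1.56] F [ 0.9 -0.4  0.1] t 14.03
delta [ 1.4  0.8 -1.6]
```

View pics/wr3.png

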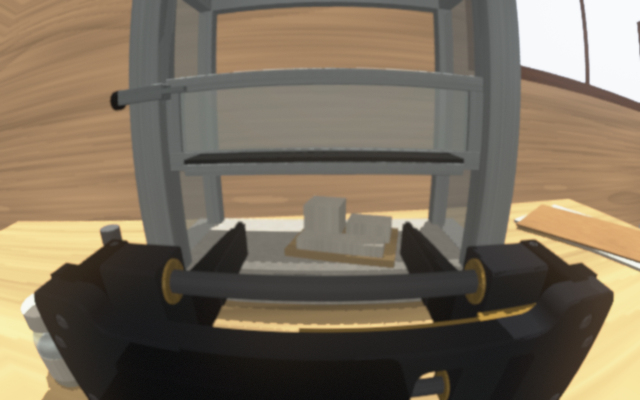

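View pics/top3.png

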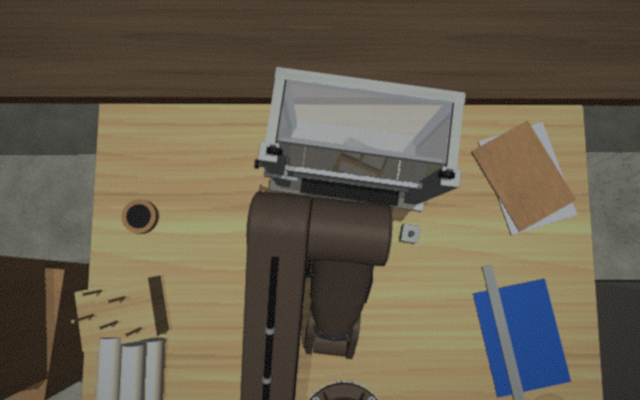

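The wrist view shows the lip across columns 185–463 with its rubber at row ≈158, the fingertips below it at (240,228) and (408,226), and the collar pointer at about (165–205, 90). In the top view the jar and glue are hidden behind the forearm, but the wrist view shows them still standing at the left.

```bash
python3 - <<'E'
from h import *
im=cv2.imread('pics/wr3.png')
cv2.imwrite('pics/w3a.png',cv2.resize(im[70:190,100:260],(800,600),interpolation=cv2.INTER_CUBIC))
cv2.imwrite('pics/w3b.png',cv2.resize(im[130:250,220:380],(800,600),interpolation=cv2.INTER_CUBIC))
E
```

```text
(no output)
```

View pics/w3a.png

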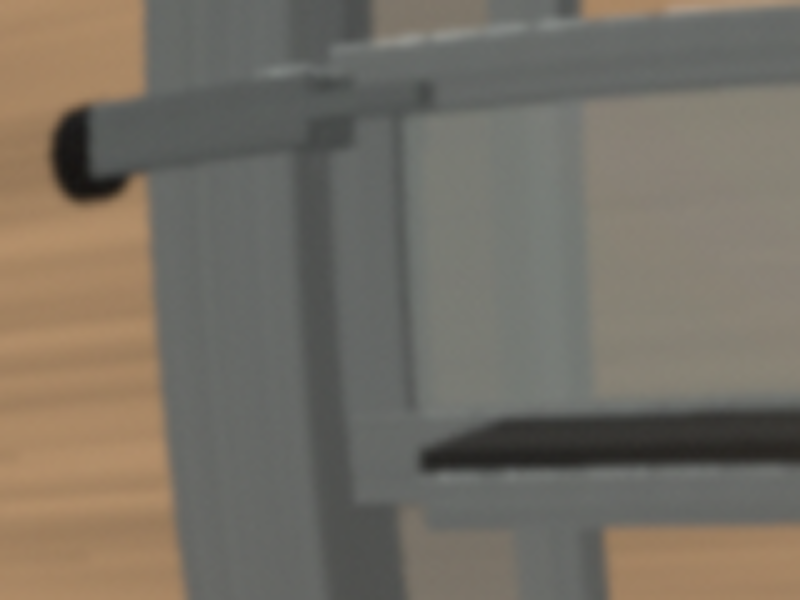

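View pics/w3b.png

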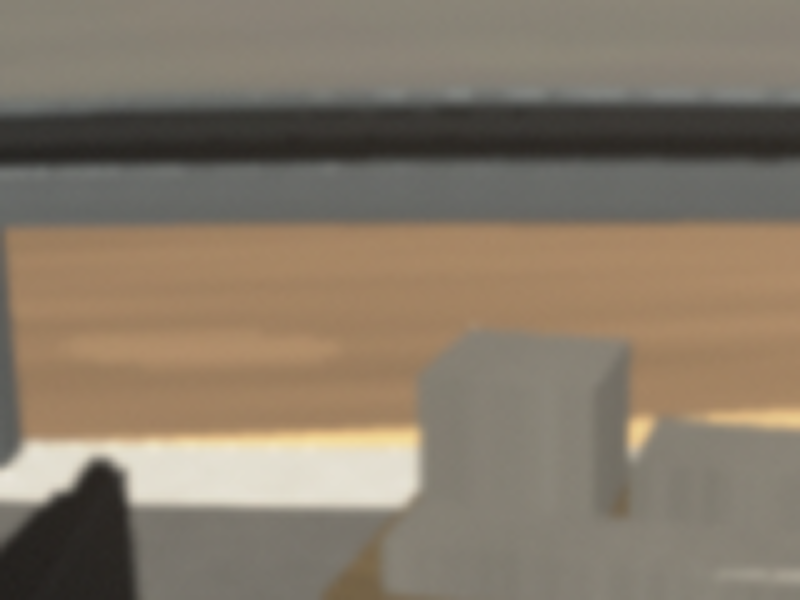

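```bash
cat > wr.py <<'E'
from h import *
from scipy.spatial.transform import Rotation as Ro
O=np.array([679,-14.1,0.]);yaw=-.13
H=Ro.from_euler('z',yaw)
def wray(s,c,uv):
    K=np.array(c['intrinsics']);d=(np.array(uv)-K[:2,2])/K[0,0];r=np.hypot(*d);v=np.array([*(d/r*np.sin(r)),np.cos(r)])
    T=np.array(c['tool_from_camera']);R=Ro.from_euler('xyz',s['tcp_rot'])
    return np.array(s['eef_pos'])+R.apply(T[:3,3]),R.apply(T[:3,:3]@v)
def onplane(s,c,uv,xp):  # hood frame coords of hit with plane x'=xp
    o,d=wray(s,c,uv);o=H.inv().apply(o-O);d=H.inv().apply(d);return o+d*(xp-o[0])/d[0]
E
python3 - <<'E'
from wr import *
import pickle
s,c=pickle.load(open('w3.pkl','rb'))
for n,uv,xp in [('lip bot L',(186,175),-47),('lip bot mid',(300,174.4),-47),('alu top L',(186,164),-47),('alu top mid',(300,162),-47),('lip bot R?',(463,174),-47),
 ('col TL',(118,91),-29),('col BL',(118,106),-29),('col BR',(171,99.6),-29),('ptr end top',(186.4,86.6),-31.5),('ptr end bot',(186.4,91.8),-31.5)]:
    print(n,np.round(onplane(s,c,uv,xp),1))
E
```

```text
lip bot L [-47.  126.3 146.5]
lip bot mid [-47.   19.8 145.5]
alu top L [-47.  125.2 156.8]
alu top mid [-47.   19.5 156.3]
lip bot R? [ -47.  -128.1  146.4]
col TL [-29.  213.5 235. ]
col BL [-29.  214.2 219. ]
col BR [-29.  146.7 218.1]
ptr end top [-31.5 128.1 228.7]
ptr end bot [-31.5 128.2 223.7]
```

```bash
python3 d.py '(667,-12.5,123)'
```

```text
pos [544.8   7.2 122. ] rot [-1.5511  0.0064 -1.6839] q [-0.1   1.16  2.58  3.15  2.19 -1.56] F [-1.3  0.8 -0.4] t 14.12
delta [  5.7   1.4 123.7]
```

```bash
python3 -m pendant '[[2,0,40,0],[4,1,80,0],[6,1,110,0],[6,1,124,0],[6,1,124,0]]'; python3 d.py '(667,-12.5,130)'; python3 - <<'E'
from h import *
c=vision.read_camera('wrist'); save(c,'wr4')
E
```

```text
t: 14.75
eef_pos: [668.7, -14.0, 126.7]
tcp_rot: [-1.545, 0.008, -1.684]
ft_force: [-0.1, -0.1, -0.1]
opening: 1.0
pos [668.7 -14.  126.7] rot [-1.5452  0.0079 -1.6842] q [-0.12  0.98  2.29  3.13  1.72 -1.56] F [-0.1 -0.1 -0.1] t 14.75
delta [-1.4 -3.3 -1.7]
```

View pics/wr4.png

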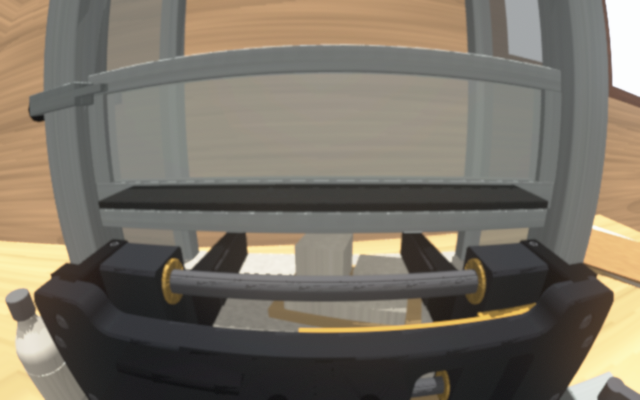

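Both fingers are now beneath the lip: the fingertips are at (240,238) and (410,238), and the lip's underside is at row ≈232. Next is a slow push until contact.

```bash
python3 -m pendant '[[0,-5,0,0],[0,-10,0,0],[0,-15,0,0],[0,-20,0.5,0]]'; python3 d.py
```

```text
t: 15.3
eef_pos: [667.5, -13.9, 145.6]
tcp_rot: [-1.549, 0.008, -1.684]
ft_force: [-2.0, -2.2, -4.6]
opening: 1.002
pos [667.5 -13.9 145.6] rot [-1.5488  0.0075 -1.6844] q [-0.12  0.94  2.3   3.13  1.68 -1.56] F [-2.  -2.2 -4.6] t 15.3
```

```bash
python3 - <<'E'
from h import *
import pickle
s=env.state();c=vision.read_camera('wrist'); save(c,'wr5'); pickle.dump((s,c),open('w5.pkl','wb'))
im=cv2.imread('pics/wr5.png')
cv2.imwrite('pics/w5a.png',cv2.resize(im[90:250,20:180],(600,600),interpolation=cv2.INTER_CUBIC))
E
```

```text
(no output)
```

View pics/w5a.png

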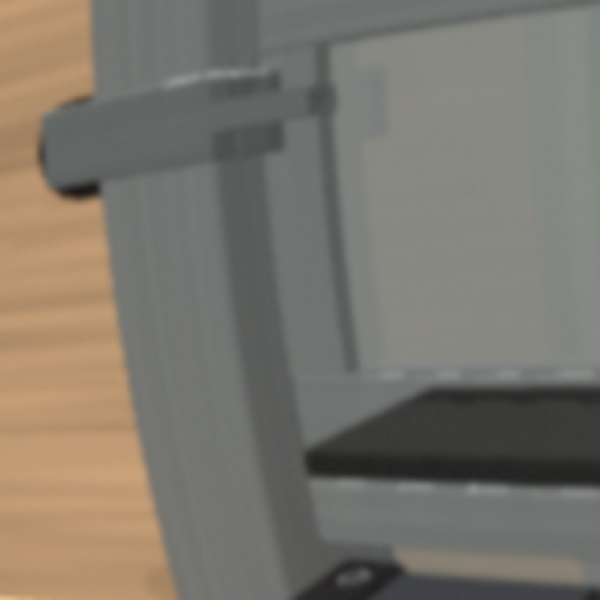

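View pics/wr5.png

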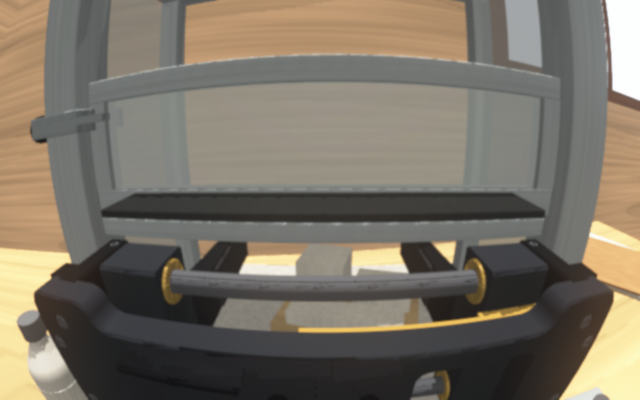

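```bash
python3 - <<'E'
from wr import *
import pickle
s,c=pickle.load(open('w5.pkl','rb'))
f=lambda p:(20+p[0]/3.75,90+p[1]/3.75)
for n,p,xp in [('lip bot L',(322,540),-47),('alu top L',(310,475),-47),('rub top L',(310,455),-47),
 ('col TL',(45,112),-29),('col BL',(48,190),-29),('col BR',(283,150),-29),('col TR',(283,76),-29),('ptr end top',(320,88),-31.5),('ptr end bot',(320,113),-31.5)]:
    print(n,np.round(onplane(s,c,f(p),xp),1))
for q in ['lip_mid','collar','sash']:
  for d in vision.find_in(c,q)[:1]:
    T=np.array(c['tool_from_camera']);R=Ro.from_euler('xyz',s['tcp_rot']);X=R.apply(T[:3,:3]@d['at']+T[:3,3])+s['eef_pos'];print(q,np.round(H.inv().apply(X-O),1),d['confidence'])
E
```

```text
lip bot L [-47.  124.9 160.2]
alu top L [-47.  124.5 171. ]
rub top L [-47.  123.6 174.2]
col TL [-29.  208.3 235.4]
col BL [-29.  209.5 220.1]
col BR [-29.  137.2 220.4]
col TR [-29.  136.1 232.6]
ptr end top [-31.5 125.4 229.4]
ptr end bot [-31.5 125.7 225.5]
lip_mid [ -5.7  -3.2 199.8] 0.76
collar [-24.  175.4 228.3] 0.57
sash [ -7.5   0.5 198.5] 0.91
```

```bash
python3 -m pendant '[[0,-6,0,0],[0,-13,0,0],[0,-21,0.5,0],[0,-29,0.5,0],[0,-36,1,0],[0,-42,1,0],[0,-46,1,0],[0,-48,1,0]]'; python3 d.py;python3 - <<'E'
from h import *
import pickle
s=env.state();c=vision.read_camera('wrist'); save(c,'wr6'); pickle.dump((s,c),open('w6.pkl','wb'))
im=cv2.imread('pics/wr6.png')
cv2.imwrite('pics/w6a.png',cv2.resize(im[120:280,20:180],(600,600),interpolation=cv2.INTER_CUBIC))
E
```

```text
t: 16.5
eef_pos: [667.6, -13.9, 194.6]
tcp_rot: [-1.546, 0.008, -1.683]
ft_force: [1.5, 1.9, -4.1]
opening: 0.997
pos [667.6 -13.9 194.6] rot [-1.5459  0.0077 -1.6833] q [-0.12  0.81  2.31  3.13  1.57 -1.56] F [ 1.5  1.9 -4.1] t 16.5
```

View pics/w6a.png

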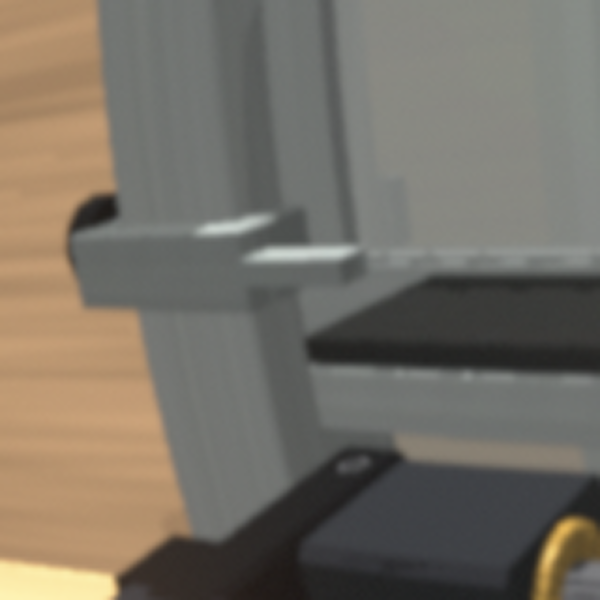

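View pics/wr6.png

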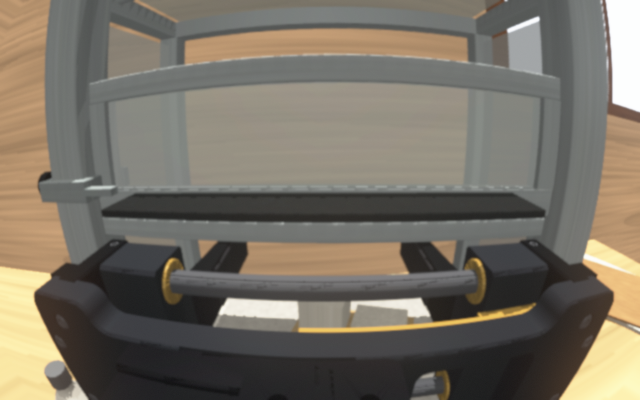

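```bash
python3 - <<'E'
from wr import *
import pickle
s,c=pickle.load(open('w6.pkl','rb'));print(s['eef_pos'],s['tcp_rot'])
f=lambda p:(20+p[0]/3.75,120+p[1]/3.75)
for n,p,xp in [('lip bot L',(322,430),-47),('alu top L',(310,366),-47),('rub top L',(310,345),-47),
 ('col TL',(75,240),-29),('col BL',(83,305),-29),('col BR',(248,309),-29),('ptr end top',(345,262),-32),('ptr end bot',(345,283),-32),('ptr back top',(358,246),-22)]:
    print(n,np.round(onplane(s,c,f(p),xp),1))
E
```

```text
[667.63751239 -13.85021588 194.61143956] [-1.54585766  0.00774511 -1.68325049]
lip bot L [-47.  125.2 208.6]
alu top L [-47.  124.8 219.3]
rub top L [-47.  123.8 222.7]
col TL [-29.  207.9 236.4]
col BL [-29.  209.4 223. ]
col BR [-29.  155.7 222.8]
ptr end top [-32.  126.2 232. ]
ptr end bot [-32.  127.  228.5]
ptr back top [-22.  131.2 232.3]
```

```bash
python3 - <<'E'
import wr
from wr import *
import pickle
pts={}
for sh in (0,5.7,7):
  wr.O=np.array([679+sh*.9916,-14.1-sh*.13,0])
  for fn,sc,off,L in [('w3',5,(100,70),[('lb',(430,525),-47),('at',(430,470),-47),('cTL',(90,105),-29),('cBL',(90,180),-29),('cBR',(330,150),-29),('pt',(425,83),-31.5),('pb',(425,108),-31.5)]),
   ('w5',3.75,(20,90),[('lb',(322,540),-47),('at',(310,475),-47),('cTL',(45,112),-29),('cBL',(48,190),-29),('cBR',(283,150),-29),('pt',(320,88),-31.5),('pb',(320,113),-31.5)]),
   ('w6',3.75,(20,120),[('lb',(322,430),-47),('at',(310,366),-47),('cTL',(75,240),-29),('cBL',(83,305),-29),('cBR',(248,309),-29),('pt',(345,262),-31.5),('pb',(345,283),-31.5)])]:
    s,c=pickle.load(open(fn+'.pkl','rb'))
    print(sh,fn,[(n,np.round(onplane(s,c,(off[0]+p[0]/sc,off[1]+p[1]/sc),xp),1)[1:].tolist()) for n,p,xp in L])
E
```

```text
0 w3 [('lb', [126.3, 146.5]), ('at', [125.2, 156.8]), ('cTL', [213.5, 235.0]), ('cBL', [214.2, 219.0]), ('cBR', [152.5, 218.3]), ('pt', [129.6, 228.9]), ('pb', [129.7, 224.1])]
0 w5 [('lb', [124.9, 160.2]), ('at', [124.5, 171.0]), ('cTL', [208.3, 235.4]), ('cBL', [209.5, 220.1]), ('cBR', [137.2, 220.4]), ('pt', [125.4, 229.4]), ('pb', [125.7, 225.5])]
0 w6 [('lb', [125.2, 208.6]), ('at', [124.8, 219.3]), ('cTL', [207.9, 236.4]), ('cBL', [209.4, 223.0]), ('cBR', [155.7, 222.8]), ('pt', [126.7, 231.9]), ('pb', [127.4, 228.3])]
5.7 w3 [('lb', [129.2, 145.4]), ('at', [128.1, 155.9]), ('cTL', [218.0, 235.7]), ('cBL', [218.6, 219.5]), ('cBR', [155.7, 218.7]), ('pt', [132.3, 229.5]), ('pb', [132.4, 224.6])]
5.7 w5 [('lb', [130.4, 157.7]), ('at', [129.9, 168.9]), ('cTL', [216.2, 235.9]), ('cBL', [217.4, 220.1]), ('cBR', [142.5, 220.4]), ('pt', [130.3, 229.8]), ('pb', [130.7, 225.6])]
5.7 w6 [('lb', [130.6, 206.1]), ('at', [130.2, 217.2]), ('cTL', [215.8, 235.1]), ('cBL', [217.4, 221.2]), ('cBR', [161.6, 221.1]), ('pt', [131.6, 230.5]), ('pb', [132.4, 226.8])]
7 w3 [('lb', [129.8, 145.1]), ('at', [128.7, 155.7]), ('cTL', [219.0, 235.9]), ('cBL', [219.6, 219.5]), ('cBR', [156.4, 218.8]), ('pt', [132.9, 229.7]), ('pb', [133.0, 224.7])]
7 w5 [('lb', [131.6, 157.1]), ('at', [131.2, 168.4]), ('cTL', [218.0, 236.1]), ('cBL', [219.3, 220.1]), ('cBR', [143.7, 220.4]), ('pt', [131.4, 229.8]), ('pb', [131.8, 225.7])]
7 w6 [('lb', [131.9, 205.5]), ('at', [131.5, 216.7]), ('cTL', [217.6, 234.9]), ('cBL', [219.2, 220.8]), ('cBR', [163.0, 220.7]), ('pt', [132.8, 230.1]), ('pb', [133.6, 226.4])]
```

```bash
python3 -m pendant '[[0,-4,0,0],[0,-7,0,0],[0,-10,0,0],[0,-11,0,0],[0,-11,0,0]]'; python3 d.py;python3 - <<'E'
from h import *
import pickle
s=env.state();c=vision.read_camera('wrist'); save(c,'wr7'); pickle.dump((s,c),open('w7.pkl','wb'))
im=cv2.imread('pics/wr7.png')
cv2.imwrite('pics/w7a.png',cv2.resize(im[150:250,20:140],(720,600),interpolation=cv2.INTER_CUBIC))
E
```

```text
t: 17.18
eef_pos: [667.4, -14.1, 206.1]
tcp_rot: [-1.545, 0.008, -1.684]
ft_force: [2.2, 0.6, -2.4]
opening: 1.001
pos [667.4 -14.1 206.1] rot [-1.5447  0.0079 -1.6837] q [-0.12  0.79  2.31  3.13  1.55 -1.56] F [ 2.2  0.6 -2.4] t 17.18
```

View pics/w7a.png

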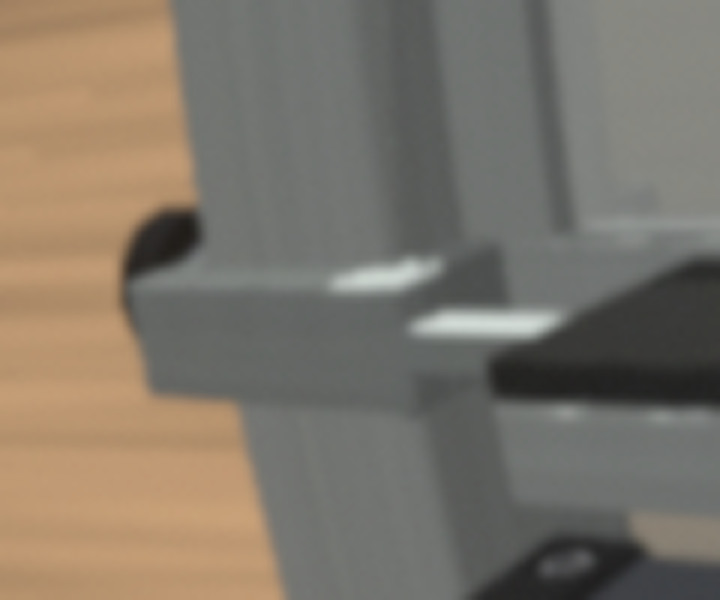

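```bash
cat > m.py <<'E'
import wr
from wr import *
import pickle
def meas(fn,sc,off,L):
  s,c=pickle.load(open(fn+'.pkl','rb'));print(np.round(s['eef_pos'],1))
  for sh in (5.7,7):
    wr.O=np.array([679+sh*.9916,-14.1-sh*.13,0])
    print(sh,[(n,np.round(onplane(s,c,(off[0]+p[0]/sc,off[1]+p[1]/sc),xp),1)[1:].tolist()) for n,p,xp in L])
E
python3 - <<'E'
from m import *
meas('w7',6,(20,150),[('lb',(512,502),-47),('at',(495,400),-47),('rt',(490,368),-47),('cTL',(132,288),-29),('cBL',(152,392),-29),('cBR',(413,413),-29),('cTR',(405,290),-29),('pt',(412,336),-34),('pb',(415,372),-34)])
E
```

```text
[667.4 -14.1 206.1]
5.7 [('lb', [130.8, 218.1]), ('at', [130.1, 229.2]), ('rt', [129.9, 232.5]), ('cTL', [216.5, 235.4]), ('cBL', [216.9, 221.2]), ('cBR', [162.1, 220.5]), ('cTR', [159.2, 235.5]), ('pt', [154.3, 231.6]), ('pb', [155.0, 227.3])]
7 [('lb', [132.1, 217.6]), ('at', [131.4, 228.7]), ('rt', [131.2, 232.1]), ('cTL', [218.3, 235.1]), ('cBL', [218.7, 220.7]), ('cBR', [163.5, 220.1]), ('cTR', [160.6, 235.1]), ('pt', [155.7, 231.2]), ('pb', [156.4, 226.9])]
```

```bash
python3 -m pendant '[[0,-1,0,0],[0,-2,0,0],[0,-2,0,0]]'; python3 d.py;python3 - <<'E'
from h import *
import pickle
s=env.state();c=vision.read_camera('wrist'); save(c,'wr8'); pickle.dump((s,c),open('w8.pkl','wb'))
im=cv2.imread('pics/wr8.png')
cv2.imwrite('pics/w8a.png',cv2.resize(im[150:250,20:140],(720,600),interpolation=cv2.INTER_CUBIC))
cv2.imwrite('pics/w8b.png',cv2.resize(im[150:250,500:620],(720,600),interpolation=cv2.INTER_CUBIC))
E
```

```text
t: 17.6
eef_pos: [667.3, -14.1, 208.1]
tcp_rot: [-1.545, 0.008, -1.684]
ft_force: [2.5, -0.0, -3.3]
opening: 0.999
pos [667.3 -14.1 208.1] rot [-1.5447  0.0079 -1.6838] q [-0.12  0.78  2.31  3.13  1.54 -1.56] F [ 2.5 -0.  -3.3] t 17.6
```

View pics/w8a.png

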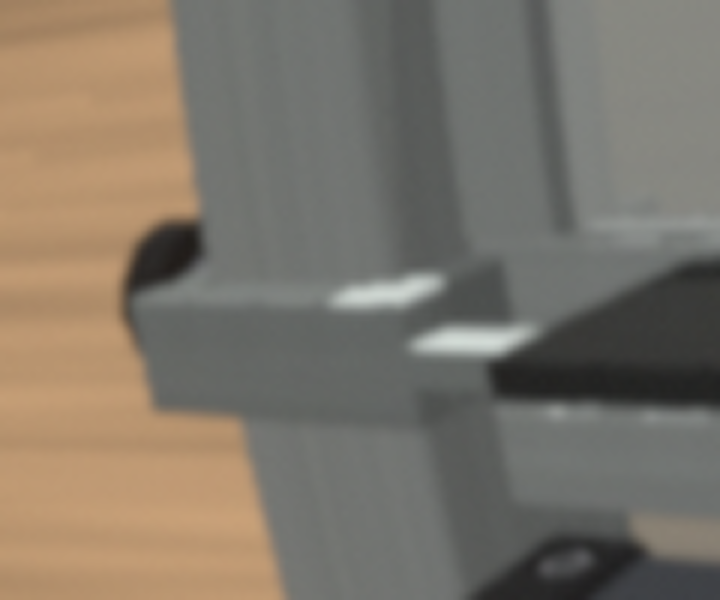

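View pics/w8b.png

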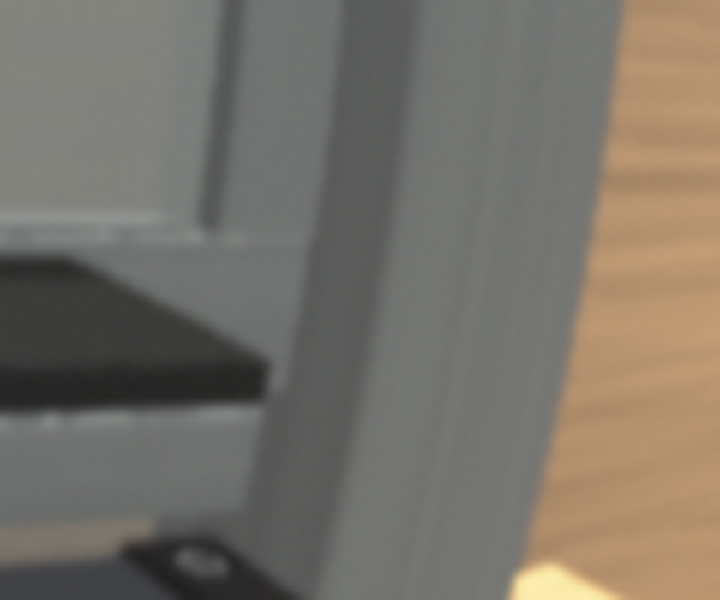

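```bash
python3 - <<'E'
from m import *
meas('w8',6,(20,150),[('lb',(512,502),-47),('at',(495,400),-47),('atR',(2880+268,402),-47),('cTL',(133,304),-29),('cBL',(155,408),-29),('cBR',(413,428),-29),('cTR',(405,308),-29),('pt',(412,353),-34),('pb',(415,390),-34)])
E
```

```text
[667.3 -14.1 208.1]
5.7 [('lb', [130.8, 220.1]), ('at', [130.1, 231.2]), ('atR', [-132.3, 230.6]), ('cTL', [217.1, 235.3]), ('cBL', [217.1, 221.0]), ('cBR', [162.7, 220.7]), ('cTR', [159.8, 235.3]), ('pt', [154.9, 231.6]), ('pb', [155.7, 227.2])]
7 [('lb', [132.1, 219.6]), ('at', [131.4, 230.7]), ('atR', [-133.4, 230.1]), ('cTL', [218.9, 234.9]), ('cBL', [218.9, 220.5]), ('cBR', [164.1, 220.2]), ('cTR', [161.2, 235.0]), ('pt', [156.3, 231.2]), ('pb', [157.1, 226.7])]
```

The lip now measures level with the collar: their mid heights are both ≈228 mm, to within about 0.5 mm. I'll lower the fingers off the lip and back out.

```bash
python3 -m pendant '[[0,4,0,0],[0,10,0,0],[0,18,0,0],[0,22,-20,0],[0,22,-60,0],[0,20,-100,0],[0,18,-125,0],[0,18,-125,0]]'; python3 d.py;python3 - <<'E'
from h import *
import pickle
s=env.state();c=vision.read_camera('wrist'); save(c,'wr9'); pickle.dump((s,c),open('w9.pkl','wb'))
im=cv2.imread('pics/wr9.png')
cv2.imwrite('pics/w9a.png',cv2.resize(im[100:200,100:220],(720,600),interpolation=cv2.INTER_CUBIC))
E
```

```text
t: 18.65
eef_pos: [543.2, 0.1, 185.6]
tcp_rot: [-1.548, 0.008, -1.684]
ft_force: [-0.3, -0.8, 0.2]
opening: 1.0
pos [5.432e+02 1.000e-01 1.856e+02] rot [-1.5478  0.008  -1.6838] q [-0.13  0.96  2.62  3.12  2.03 -1.57] F [-0.3 -0.8  0.2] t 18.65
```

View pics/wr9.png

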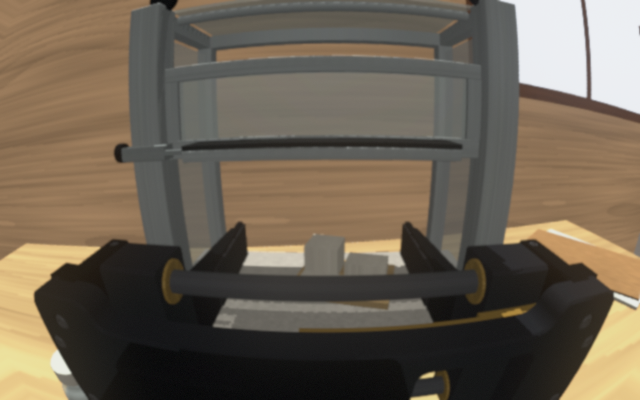

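View pics/w9a.png

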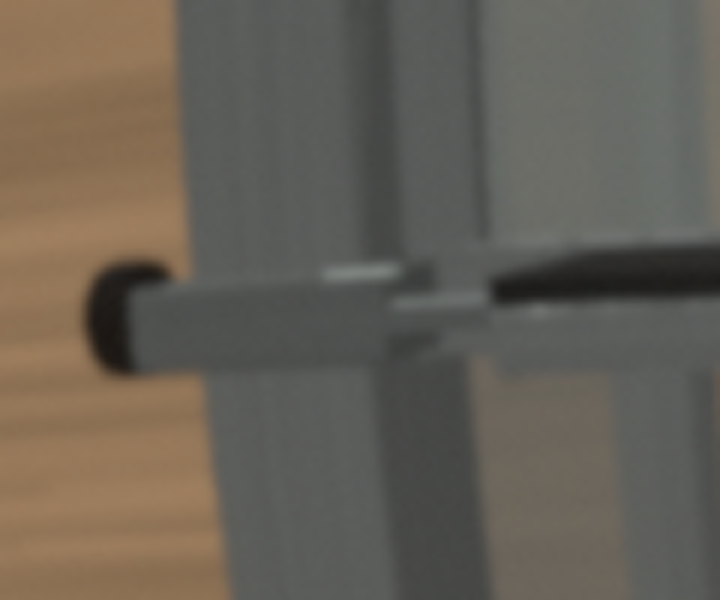

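```bash
python3 - <<'E'
from m import *
meas('w9',6,(100,100),[('lb',(505,372),-47),('at',(492,302),-47),('rt',(492,280),-47),('cTL',(132,288),-29),('cBL',(134,371),-29),('cBR',(388,361),-29),('cTR',(388,280),-29),('pt',(395,305),-34),('pb',(395,328),-34)])
E
```

```text
[5.432e+02 1.000e-01 1.856e+02]
5.7 [('lb', [128.4, 220.6]), ('at', [129.7, 231.8]), ('rt', [129.4, 235.2]), ('cTL', [216.8, 236.6]), ('cBL', [218.5, 221.3]), ('cBR', [160.8, 220.6]), ('cTR', [159.4, 234.6]), ('pt', [155.4, 230.8]), ('pb', [155.8, 226.9])]
7 [('lb', [129.1, 220.4]), ('at', [130.4, 231.6]), ('rt', [130.1, 235.1]), ('cTL', [217.9, 236.5]), ('cBL', [219.5, 221.1]), ('cBR', [161.6, 220.5]), ('cTR', [160.1, 234.5]), ('pt', [156.2, 230.6]), ('pb', [156.6, 226.7])]
```

```bash
python3 - <<'E'
from h import *
for n in ('scene','top'):
    p=vision.read_camera(n); save(p,n+'9')
    for q in ['model','jar','glue','block']:
        for d in vision.find_in(p,q)[:1]: print(n,q,np.round(w(p,d['at']),1),round(d['confidence'],2))
E
python3 d.py
```

```text
scene model [744.3 -98.2  43.6] 0.87
scene block [ 540.9 -196.8   35.2] 0.58
top model [760.9 -51.9  43.2] 0.89
top glue [617.2 189.7  73.2] 0.46
top block [ 547.8 -198.4   30.8] 0.58
pos [5.437e+02 1.000e-01 1.870e+02] rot [-1.5441  0.0079 -1.6837] q [-0.13  0.96  2.62  3.12  2.03 -1.57] F [-0.3 -0.4 -0.6] t 19.2
```

View pics/scene9.png

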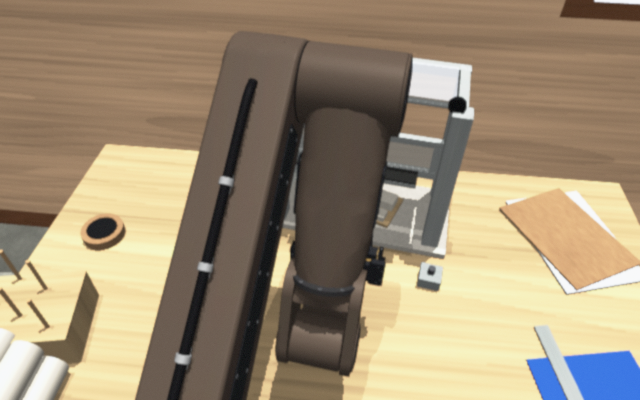

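View pics/top9.png

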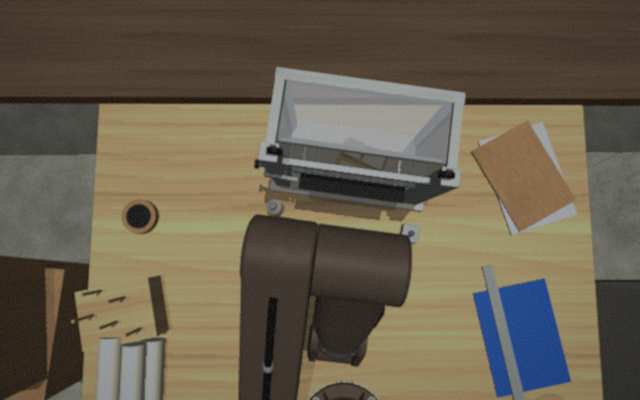

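The block at (431,276) in the scene view and the glue at (274,207) in the top view are where they started. The jar is hidden from above, but its white lid shows at the lower left of the wrist view. Nothing is touching, so I'm handing in.

```bash
python3 -c "
from cell import job
print(job.job_done())"; python3 d.py
```

```text
the job is handed in; nothing more can be done
None
the job is handed in; nothing more can be done
```

The window is up, the lip measures level with the index collar, and the job was handed in at about 19 s with the gripper standing clear.

- **How the tool got under the lip:** The pendant has no tilt command and the tool started pointing straight down. I made short moves just past the arm's reach high above the bench, each of which tilted the tool about 2°, until the fingers pointed forward. Then I came down in front of the hood, slid both open fingers under the lip and pushed up in four short steps. The force readings after each step were 2–5 N. I lowered the fingers off the lip and backed out about 125 mm.
- **Level check:** After backing out, the wrist camera puts the lip's middle at about 228.7 mm and the collar's at about 228.3 mm, with roughly 1 mm of uncertainty. The lip measured the same before and after I let go.
- **Disagreement in the measurements:** My first estimate of the hood's position was about 5 mm too near the robot. I corrected it using the lip's known 260 mm width, and the collar heights from the different views then agreed.
- **Loose things:** The block and glue bottle are where they started, and the model still stands inside the hood. Its network position shifted between views because the arm partly hid it. The jar was hidden from the fixed cameras at the end, so I could only see part of it in the wrist picture, still standing at the left. Its final position is not measured.

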